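# Close the bentwood boxes with their lids

## Task

Three little bentwood boxes stand open on the saw table: pick out the three lids, the round discs with a red knob, and put each on the box of its own size (small, medium, large), lying flat on the rim with its plug inside the mouth. Set the lids down rather than dropping them. Leave the boxes standing where they are, and do not disturb the plain round blanks.

Things in the scene. Friction and masses are not known exactly. Their poses are not given: they have to be found in the camera images.
- lid_small_knob (a point): Small lid, loose, pale wood: disc 86 mm in diameter, 8 mm thick; on it a red upright round knob (24 mm wide, 44 mm tall), below it a plug (54 mm wide, 8 mm deep). Starts on the table on its plug, knob up. Point: centre of the knob, 22 mm above the disc's top, 22 mm below the knob's top, 38 mm above the plug's underside. z up along the knob; yaw is of no account. About 50 g.
- lid_medium_knob (a point): Medium lid, loose, pale wood: disc 110 mm in diameter, 8 mm thick; on it a red upright round knob (24 mm wide, 44 mm tall), below it a plug (78 mm wide, 8 mm deep). Starts on the table on its plug, knob up. Point: centre of the knob, 22 mm above the disc's top, 22 mm below the knob's top, 38 mm above the plug's underside. z up along the knob; yaw is of no account. About 80 g.
- lid_large_knob (a point): Large lid, loose, pale wood: disc 134 mm in diameter, 8 mm thick; on it a red upright round knob (24 mm wide, 44 mm tall), below it a plug (102 mm wide, 8 mm deep). Starts on the table on its plug, knob up. Point: centre of the knob, 22 mm above the disc's top, 22 mm below the knob's top, 38 mm above the plug's underside. z up along the knob; yaw is of no account. About 120 g.
- box_small: Small bentwood box, pale wood, round, open on top, standing loose: 76 mm outer diameter, 68 mm inside, 50 mm tall. Origin: centre of its underside; z up. With its own lid on, the plug sits in the mouth (7 mm play all round), the disc on the rim, the knob's centre 80 mm above this origin. About 100 g.
- box_medium: Medium bentwood box, pale wood, round, open on top, standing loose: 100 mm outer diameter, 92 mm inside, 60 mm tall. Origin: centre of its underside; z up. With its own lid on, the plug sits in the mouth (7 mm play all round), the disc on the rim, the knob's centre 90 mm above this origin. About 160 g.
- box_large: Large bentwood box, pale wood, round, open on top, standing loose: 124 mm outer diameter, 116 mm inside, 70 mm tall. Origin: centre of its underside; z up. With its own lid on, the plug sits in the mouth (7 mm play all round), the disc on the rim, the knob's centre 100 mm above this origin. About 240 g.
- blank_small: A plain round blank of pale wood without a knob, loose, flat on the table: 86 mm in diameter, 16 mm thick. Not a lid; to be left alone. Origin: centre of its underside.
- blank_medium: A plain round blank of pale wood without a knob, loose, flat on the table: 110 mm in diameter, 16 mm thick. Not a lid; to be left alone. Origin: centre of its underside.

How it is judged:
By the outcome, as a careful person would: the job done as asked, in the order asked, and still so for the second after the job is handed in, with the robot touching nothing.
It also fails if it takes over 88 s, if anything falls off the work surface, if the arm or the gripper's body presses on something with over 40 N, if the wrist force passes 120 N, or if a joint passes its speed limit or range.

## Robot

A 6-joint arm with a two-finger parallel gripper is mounted at the origin on the work surface. World frame = base frame: x ahead of the robot, y to its left, z up, the work surface at z = 0. Lengths are in m, angles in rad, forces in N, time in s.
With the tool pointing down it reaches from about 0.35 to 0.775 m from the base axis. Payload 5.5 kg.
Tool frame: the origin (TCP) lies at the very end of the fingers, on their centre line; the grasp point (between the pads) lies arm.hold_point_z behind it (arm.hold_point_z is the distance from the TCP to the grasp point, in m); z points along the fingers, y is the line along which they close (so a half turn about z gives the same grasp; the last joint's range is limited). The gripper opens to 85 mm and grips with 20 to 120 N. Pads are 22 mm wide; open, the fingers measure 114 mm over their backs; the gripper's body (76 mm by 85 mm) begins 54 mm behind the grasp point. The pads swing forward as they close: fully open they stand 13 mm farther back than shut.
Start: joints at [-1.371, 0.313, 0.046, 1.304, 0, 1.431], TCP at [0.192, -0.542, 0.231] pointing down, gripper open.
Joint ranges: [-2.76, 2.76], [-0.86, 1.69], [-1.03, 1.26], [-2.2, 2.34], [-1.47, 1.5], [-3.14, 3.14]. Speed limits (rad/s): [2.57, 2.57, 3.14, 3.14, 3.14, 3.14].

## Interface

Orientations are given as a rotation vector (axis times angle).
In Python, from station import arm, vision gives the robot as it stands.
- The arm moves only by the shell command python3 -m handwheel 'ROWS' [FORCE]. ROWS is text: rows parted by semicolons, each of 7 numbers parted by spaces: the turn, a rotation vector about the tool's x, y, z in rad, then the shift along the tool's x, y, z in m, then the closure, from 0 (fully open) to 1 (shut). In form: wx wy wz dx dy dz gripper; .... A call has 1 to 5 rows; each row is the pose to reach, as a shift and turn from the pose commanded when the call began, along the tool's axes at that moment; what a row does not reach only later rows make up. A row lasts 1/10 s, in which the tool goes at most 50 mm and 8.59 degrees, less where a joint would pass 70% of its speed; a pose out of reach is approached as far as the arm can. A call with a gripper value outside its range is refused whole. The fingers move at their own pace and stop on an object; FORCE is the grip in N (left out, the last holds). Time passes only in rows, so rows that repeat a pose let the fingers close. It gives the time, the measured TCP pose, the force, the opening and the grip force at its end, in the units of the state.
- arm.state(): the state, without advancing time (a new reading comes with each control period).
- vision.grab_frame(name): name is "side" or "top"; returns a dict with "image" (384x512x3 uint8, red, green, blue), "z_map" (384x512 float32, m along the optical axis (not along the pixel's ray), 0 where there is no reading), "vfov" (degrees; the focal length in pixels is half the picture's height over the tangent of half this angle, whatever the lens; pixels are square), "cx", "cy" (the principal point, pixels), "extrinsics" (4x4, takes a point from world to camera coordinates). Camera axes: x right, y up, looking along -z (the intrinsics and any distortion apply to the point x, -y, -z); pixel columns grow to the right and rows downward; lengths in m; the calibration is good to about 2 mm. A picture is of the moment at which its call begins.
- arm.close_job(): hands the job in; it is judged then, once.
The state is a dict: "time": time; "qpos": joint angles; "joint_velocities": joint speeds; "joint_torque": joint torques, N m; "ee_pos": TCP position; "eef_rot": TCP orientation; "force": force on the tool from outside, world axes, zero at the start; "wrist_torque": the same for the moment, N m; "opening": finger opening in m; "finger_force": force on a finger pad.
Only numpy, scipy, OpenCV 4.12 (cv2) and the standard library are available. Lean on these libraries where they do the work, as an engineer would, in place of code of your own. Each camera call takes 0.05 s, during which the arm holds its last target. There are 200 camera calls.

## Working session

There is one attempt and no reset: what is moved stays moved. The work goes in short steps, Python scripts to look and compute and a shell command to move; the robot and the scene stay as the last step left them, time stands still between calls to the robot, and variables do not carry over. Pictures are saved under pics/ and viewed, at most 14 in all, crops included, and the job is handed in when it is done.

```bash
mkdir -p pics; ls; python3 - <<'E'
from station import arm, vision
import cv2, numpy as np
print(arm.state(), arm.hold_point_z)
for n in("top","side"):
    f=vision.grab_frame(n); cv2.imwrite(f"pics/{n}0.png",f["image"][:,:,::-1]); print(n,f["vfov"],f["cx"],f["cy"],f["extrinsics"],[k for k in f]); 
    np.savez(f"{n}0.npz",**f)
E
```

```text
pics
{'time': 0.0, 'qpos': array([-1.37058641e+00,  3.14021423e-01,  4.50062428e-02,  1.30361729e+00,
       -3.40100273e-05,  1.43120587e+00]), 'joint_velocities': array([-7.69701579e-05, -2.25769987e-04,  1.16197808e-03, -3.66697770e-04,
       -4.50060137e-04, -7.52565876e-04]), 'joint_torque': array([ 6.04411780e-04, -4.80620885e+01,  2.98536891e+01,  1.92417571e-02,
        8.49706908e-06, -6.10279443e-06]), 'ee_pos': array([ 0.19153148, -0.5416256 ,  0.23040807]), 'eef_rot': array([-3.09455103e+00, -5.30882883e-01,  1.40722204e-04]), 'force': array([ 0.61695113, -0.68143885,  0.80033006]), 'wrist_torque': array([-0.01952489, -0.00568213, -0.02661248]), 'finger_force': 0.0, 'opening': 0.08552115227327825} 0.0187
top 55.12850752057999 252.8740579949941 193.34676927659274 [[-0.00633396 -0.99988786 -0.01356989  0.00328987]
 [ 0.98176004 -0.00879662  0.18992064 -0.52210788]
 [-0.19001871 -0.01211943  0.98170566 -0.74972322]
 [ 0.          0.          0.          1.        ]] ['image', 'z_map', 'vfov', 'cx', 'cy', 'extrinsics']
side 51.199172286931955 248.99401441401304 196.85252789166606 [[ 0.98835151 -0.15126429 -0.01674523 -0.53146585]
 [ 0.09780402  0.54700865  0.83139396 -0.09302919]
 [-0.11660043 -0.82334723  0.55543108 -1.02802119]
 [ 0.          0.          0.          1.        ]] ['image', 'z_map', 'vfov', 'cx', 'cy', 'extrinsics']
```

View pics/top0.png

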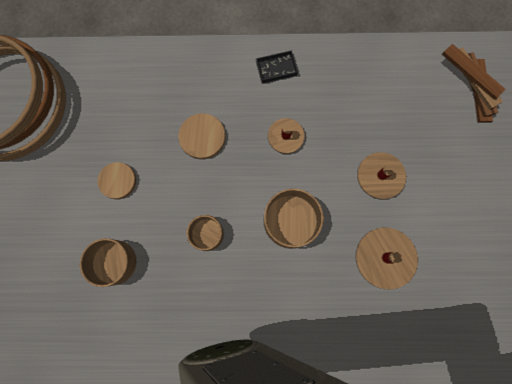

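View pics/side0.png

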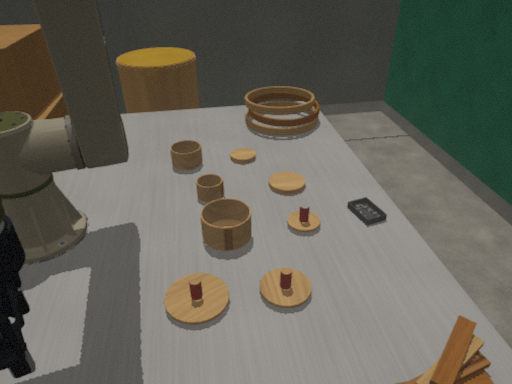

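```bash
cat > m.py <<'E'
import numpy as np, cv2
def cloud(f):
    h,w=f["z_map"].shape; fl=h/2/np.tan(np.radians(f["vfov"])/2)
    v,u=np.mgrid[:h,:w]; d=f["z_map"]
    p=np.stack([(u-f["cx"])*d/fl,-(v-f["cy"])*d/fl,-d],-1)
    T=f["extrinsics"]; return (p-T[:3,3])@T[:3,:3]
def measure(f):
    P=cloud(f); hsv=cv2.cvtColor(f["image"],cv2.COLOR_RGB2HSV)
    wood=((hsv[...,1]>70)&((hsv[...,0]<25)|(hsv[...,0]>170))&(f["z_map"]>0)).astype(np.uint8)
    n,l,st,_=cv2.connectedComponentsWithStats(wood)
    for i in range(1,n):
        if st[i,4]<150: continue
        m=l==i; q=P[m]; x,y,w,h=st[i,:4]
        if np.hypot(*np.median(q[:,:2],0))>0.9: continue
        zs=np.percentile(q[:,2],[50,99]); 
        red=m&(hsv[...,2]<170)&(hsv[...,1]>190)&((hsv[...,0]<6)|(hsv[...,0]>170))
        out=[]
        # disc top / rim level
        box=zs[1]>0.035 and red.sum()<5
        lev=zs[1] if box else zs[0]
        r=q[abs(q[:,2]-lev)<0.005]
        (c,R)=cv2.minEnclosingCircle(r[:,:2].astype(np.float32))
        bc=(r[:,:2].min(0)+r[:,:2].max(0))/2
        print("px",x+w//2,y+h//2,"n",st[i,4],"lev",lev.round(4),"max",q[:,2].max().round(4),"c",np.round(c,4),"bc",bc.round(4),"D",round(2*R,4),"red",red.sum())
        top=q[(q[:,2]>0.052)]
        if red.sum()>=5 and len(top): print("   knobtop",top.mean(0).round(4),"n",len(top), "redmean",P[red].mean(0).round(4))
if __name__=="__main__":
    for n in("top","side"):
        f=dict(np.load(n+"0.npz")); print(n); measure(f)
        P=cloud(f); print("table z",np.round([P[v,u,2] for v,u in((300,200),(170,240),(350,120),(100,400),(330,230),(250,350))],4))
E
python3 m.py
```

```text
top
px 33 98 n 3707 lev 0.1084 max 0.1118 c [0.7548 0.5446] bc [0.7549 0.5131] D 0.2414 red 0
px 201 136 n 1670 lev 0.0162 max 0.0226 c [0.6688 0.1204] bc [0.6685 0.1207] D 0.1104 red 0
px 286 136 n 1018 lev 0.0163 max 0.0613 c [ 0.6669 -0.0769] bc [ 0.6671 -0.0776] D 0.0863 red 41
   knobtop [ 0.6573 -0.0761  0.056 ] n 12 redmean [ 0.6568 -0.0755  0.0418]
px 382 175 n 1764 lev 0.0162 max 0.0598 c [ 0.5691 -0.293 ] bc [ 0.5698 -0.2937] D 0.1111 red 54
   knobtop [ 0.5637 -0.286   0.0555] n 16 redmean [ 0.5629 -0.2851  0.0425]
px 116 180 n 1108 lev 0.0162 max 0.0219 c [0.5632 0.3153] bc [0.5633 0.3156] D 0.0858 red 0
px 294 218 n 2785 lev 0.0718 max 0.0745 c [ 0.4667 -0.0845] bc [ 0.4663 -0.0848] D 0.1241 red 0
px 205 233 n 1041 lev 0.0524 max 0.0542 c [0.4386 0.1047] bc [0.4383 0.1043] D 0.0759 red 0
px 387 259 n 2980 lev 0.0163 max 0.0589 c [ 0.3834 -0.2907] bc [ 0.3825 -0.2906] D 0.1347 red 49
   knobtop [ 0.382  -0.2821  0.0555] n 16 redmean [ 0.383  -0.2809  0.043 ]
px 107 262 n 2156 lev 0.0622 max 0.0636 c [0.3769 0.3123] bc [0.3769 0.3121] D 0.1004 red 0
table z [ 0.0017 -0.      0.0045 -0.0006  0.0029  0.0004]
side
px 186 155 n 785 lev 0.061 max 0.0628 c [0.3764 0.3091] bc [0.3772 0.3077] D 0.1042 red 0
px 243 156 n 323 lev 0.0155 max 0.0197 c [0.5631 0.3125] bc [0.5629 0.3124] D 0.0887 red 0
px 287 182 n 681 lev 0.0157 max 0.0196 c [0.6684 0.1176] bc [0.6681 0.1181] D 0.1114 red 0
px 223 212 n 2885 lev 0.0706 max 0.0722 c [ 0.4649 -0.0867] bc [ 0.4672 -0.0867] D 0.128 red 0
px 303 219 n 593 lev 0.0553 max 0.0591 c [ 0.6655 -0.084 ] bc [ 0.6655 -0.0866] D 0.021 red 0
px 286 288 n 1654 lev 0.0557 max 0.0603 c [ 0.567  -0.2995] bc [ 0.5671 -0.3013] D 0.0208 red 0
px 196 299 n 2610 lev 0.0545 max 0.0597 c [ 0.3828 -0.2932] bc [ 0.3829 -0.2975] D 0.0245 red 0
table z [ 1.500e-02 -2.000e-04  6.000e-04 -5.519e-01  1.400e-03 -0.000e+00]
```

```bash
python3 -m handwheel '0 0 -0.14 0 0 0 0.2; 0 0 -0.28 0 0 0 0.2; 0 0 -0.42 0 0 0 0.2; 0 0 -0.56 0 0 0 0.2; 0 0 -0.616 0 0 0 0.2' 30
python3 -m handwheel '0 0 -0.14 0 0 0 0.2; 0 0 -0.28 0 0 0 0.2; 0 0 -0.42 0 0 0 0.2; 0 0 -0.56 0 0 0 0.2; 0 0 -0.616 0 0 0 0.2'
python3 -m handwheel '0 0 0 0 0 0 0.2; 0 0 0 0 0 0 0.2'
python3 - <<'E'
from station import arm
from scipy.spatial.transform import Rotation as R
s=arm.state(); print(s["qpos"].round(3),s["ee_pos"].round(4)); print(R.from_rotvec(s["eef_rot"]).as_matrix().round(4),s["opening"])
E
```

```text
time: 0.6
ee_pos: [0.1916, -0.5418, 0.2308]
eef_rot: [-2.786, -1.45, -0.0]
force: [0.0, 0.3, 0.8]
opening: 0.0684
finger_force: 0.0
time: 1.1
ee_pos: [0.1916, -0.5419, 0.2308]
eef_rot: [-2.215, -2.227, -0.001]
force: [-0.4, 0.0, 0.8]
opening: 0.0683
finger_force: 0.0
time: 1.3
ee_pos: [0.1916, -0.542, 0.231]
eef_rot: [-2.222, -2.221, -0.001]
force: [-0.2, -0.7, 1.1]
opening: 0.0683
finger_force: 0.0
[-1.371  0.314  0.046  1.304  0.     0.201] [ 0.1916 -0.542   0.231 ]
[[ 5.e-04  1.e+00 -1.e-04]
 [ 1.e+00 -5.e-04  6.e-04]
 [ 6.e-04 -1.e-04 -1.e+00]] 0.06833850864510906
```

```bash
python3 -m handwheel '0 0 0 0.03 0.03 0 0.2; 0 0 0 0.06 0.06 0 0.2; 0 0 0 0.09 0.09 0 0.2; 0 0 0 0.12 0.12 0 0.2; 0 0 0 0.15 0.15 0 0.2'
python3 -m handwheel '0 0 0 0.03 0.03 0 0.2; 0 0 0 0.06 0.06 0 0.2; 0 0 0 0.09 0.09 0 0.2; 0 0 0 0.12 0.12 0 0.2; 0 0 0 0.15 0.15 0 0.2'
python3 -m handwheel '0 0 0 0.03 0.03 0 0.2; 0 0 0 0.06 0.06 0.02 0.2; 0 0 0 0.09 0.1 0.04 0.2; 0 0 0 0.13 0.14 0.06 0.2; 0 0 0 0.1635 0.175 0.08 0.2'
python3 -m handwheel '0 0 0 0 0 0 0.2; 0 0 0 0 0 0 0.2; 0 0 0 0 0 0 0.2'
python3 - <<'E'
from station import arm, vision
import cv2
s=arm.state(); print(s["qpos"].round(3),s["ee_pos"].round(4))
f=vision.grab_frame("side"); cv2.imwrite("pics/side1.png",f["image"][:,:,::-1])
E
```

```text
time: 1.8
ee_pos: [0.3424, -0.3907, 0.2313]
eef_rot: [2.222, 2.22, -0.0]
force: [0.7, -0.3, -0.5]
opening: 0.068
finger_force: 0.0
time: 2.3
ee_pos: [0.4923, -0.2404, 0.2314]
eef_rot: [2.222, 2.221, -0.0]
force: [0.7, -0.1, -0.6]
opening: 0.0682
finger_force: 0.0
time: 2.8
ee_pos: [0.6567, -0.0872, 0.1567]
eef_rot: [2.222, 2.221, 0.0]
force: [0.7, -0.4, 0.3]
opening: 0.0683
finger_force: 0.0
time: 3.1
ee_pos: [0.6549, -0.0893, 0.1578]
eef_rot: [2.221, 2.221, -0.001]
force: [-0.5, 0.1, 0.3]
opening: 0.0684
finger_force: 0.0
[-2.570e-01  5.080e-01  1.590e-01  1.222e+00 -1.000e-03  1.314e+00] [ 0.6549 -0.0893  0.1578]
```

View pics/side1.png

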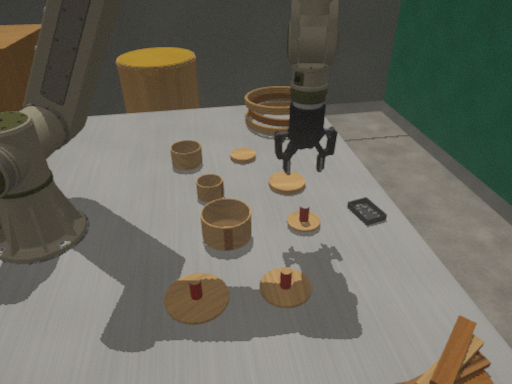

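```bash
python3 -m handwheel '0 0 0 0.011 0.012 0.02 0.2; 0 0 0 0.011 0.012 0.06 0.2; 0 0 0 0.011 0.012 0.09 0.2; 0 0 0 0.011 0.012 0.11 0.2; 0 0 0 0.011 0.012 0.12 0.2'
python3 -m handwheel '0 0 0 0 0 0.007 0.2; 0 0 0 0 0 0.014 0.2; 0 0 0 0 0 0.014 0.2; 0 0 0 0 0 0.014 0.2'
python3 - <<'E'
from station import arm, vision
import cv2
s=arm.state(); print(s["ee_pos"].round(4),s["force"])
f=vision.grab_frame("side"); cv2.imwrite("pics/side2.png",cv2.resize(f["image"][120:260,220:400,::-1],None,fx=4,fy=4))
E
```

```text
time: 3.65
ee_pos: [0.6657, -0.0789, 0.0362]
eef_rot: [-2.222, -2.219, 0.002]
force: [0.0, -0.1, 0.5]
opening: 0.0682
finger_force: 0.0
time: 4.05
ee_pos: [0.6679, -0.0779, 0.0243]
eef_rot: [2.22, 2.221, 0.001]
force: [-0.5, 0.3, -0.1]
opening: 0.0683
finger_force: 0.0
[ 0.6679 -0.0779  0.0243] [-0.54377048  0.29859552 -0.13474646]
```

View pics/side2.png

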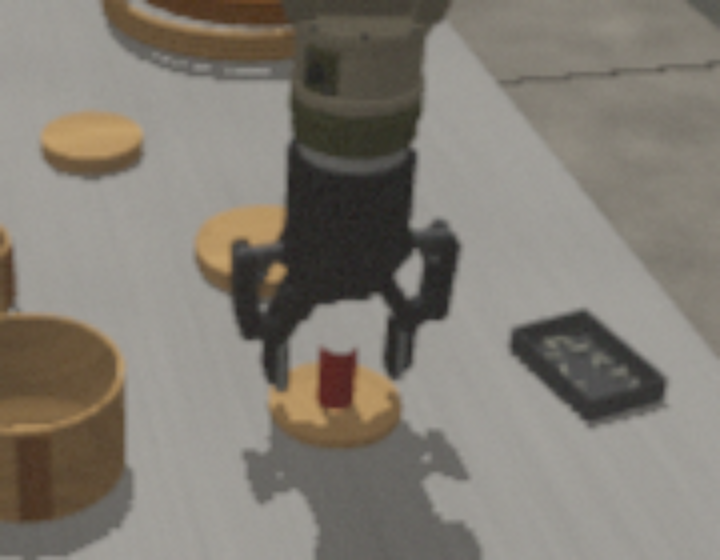

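Fingers straddle the small lid's red knob (crop 337,375), centred. Close and lift.

```bash
python3 -m handwheel '0 0 0 0 0 0 0.6; 0 0 0 0 0 0 0.8; 0 0 0 0 0 0 1; 0 0 0 0 0 0 1; 0 0 0 0 0 0 1' 40
python3 -m handwheel '0 0 0 0 0 0 1; 0 0 0 0 0 0 1; 0 0 0 0 0 0 1'
python3 -m handwheel '0 0 0 0 0 -0.01 1; 0 0 0 0 0 -0.03 1; 0 0 0 0 0 -0.06 1; 0 0 0 0 0 -0.09 1; 0 0 0 0 0 -0.12 1'
python3 -m handwheel '0 0 0 0 0 0 1; 0 0 0 0 0 0 1; 0 0 0 0 0 0 1'
python3 - <<'E'
from station import arm, vision
import cv2
s=arm.state(); print(s["ee_pos"].round(4),s["qpos"])
a=vision.grab_frame("side"); b=vision.grab_frame("top")
cv2.imwrite("pics/g3.png",cv2.hconcat([cv2.resize(a["image"][60:260,220:400,::-1],(396,440)),cv2.resize(b["image"][60:260,200:380,::-1],(396,440))]))
E
```

```text
time: 4.6
ee_pos: [0.6677, -0.0777, 0.0238]
eef_rot: [2.22, 2.222, 0.001]
force: [-0.9, 0.3, 3.7]
opening: 0.0229
finger_force: 39.2
time: 4.9
ee_pos: [0.6677, -0.0776, 0.0237]
eef_rot: [2.22, 2.222, 0.001]
force: [-0.2, 0.8, 4.0]
opening: 0.0231
finger_force: 39.3
time: 5.4
ee_pos: [0.6667, -0.0776, 0.1443]
eef_rot: [-2.22, -2.222, 0.001]
force: [0.6, 0.1, -0.7]
opening: 0.0228
finger_force: 39.2
time: 5.7
ee_pos: [0.6664, -0.0775, 0.1419]
eef_rot: [-2.219, -2.221, 0.002]
force: [0.4, -0.5, -1.5]
opening: 0.0232
finger_force: 39.2
[ 0.6664 -0.0775  0.1419] [-2.35202219e-01  5.37006222e-01  1.67394220e-01  1.20369155e+00
 -1.12504143e-04  1.33466592e+00]
```

View pics/g3.png

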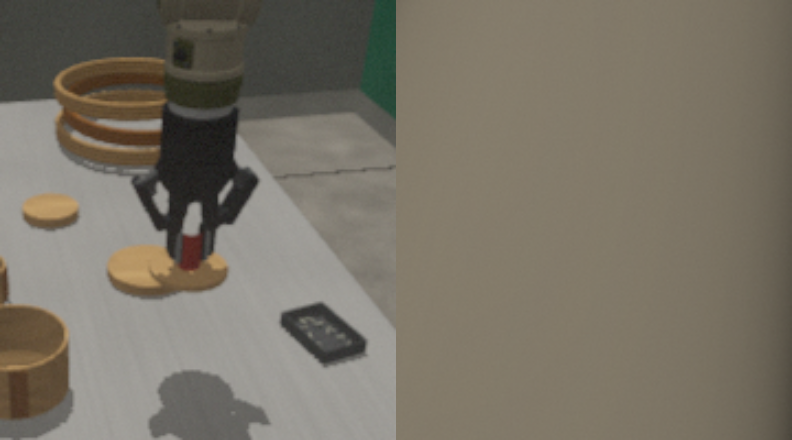

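```bash
python3 -m handwheel '0 0 0 0.02 -0.025 0 1; 0 0 0 0.045 -0.055 0 1; 0 0 0 0.07 -0.085 0 1; 0 0 0 0.095 -0.115 0 1; 0 0 0 0.115 -0.14 0 1'
python3 -m handwheel '0 0 0 0.02 -0.025 0 1; 0 0 0 0.04 -0.05 0 1; 0 0 0 0.055 -0.07 0 1; 0 0 0 0.066 -0.088 0 1; 0 0 0 0.066 -0.088 0 1'
python3 -m handwheel '0 0 0 0 0 0 1; 0 0 0 0 0 0 1; 0 0 0 0 0 0 1'
python3 - <<'E'
from station import arm, vision
import cv2
s=arm.state(); print(s["ee_pos"].round(4),s["qpos"])
a=vision.grab_frame("side"); cv2.imwrite("pics/g4.png",cv2.resize(a["image"][100:240,130:310,::-1],None,fx=4,fy=4))
E
```

```text
time: 6.3
ee_pos: [0.5245, 0.0385, 0.1421]
eef_rot: [-2.218, -2.221, 0.003]
force: [0.3, 0.1, -0.9]
opening: 0.023
finger_force: 39.3
time: 6.8
ee_pos: [0.4357, 0.1042, 0.1423]
eef_rot: [-2.216, -2.223, 0.004]
force: [0.6, -0.1, -0.2]
opening: 0.0231
finger_force: 39.4
time: 7.1
ee_pos: [0.44, 0.1026, 0.1431]
eef_rot: [2.221, 2.221, -0.0]
force: [0.2, -1.3, -0.3]
opening: 0.0233
finger_force: 39.4
[0.44   0.1026 0.1431] [ 5.13202532e-02  1.26072783e-01 -4.16362547e-01  1.02823219e+00
 -2.07937091e-04  1.62207288e+00]
```

View pics/g4.png

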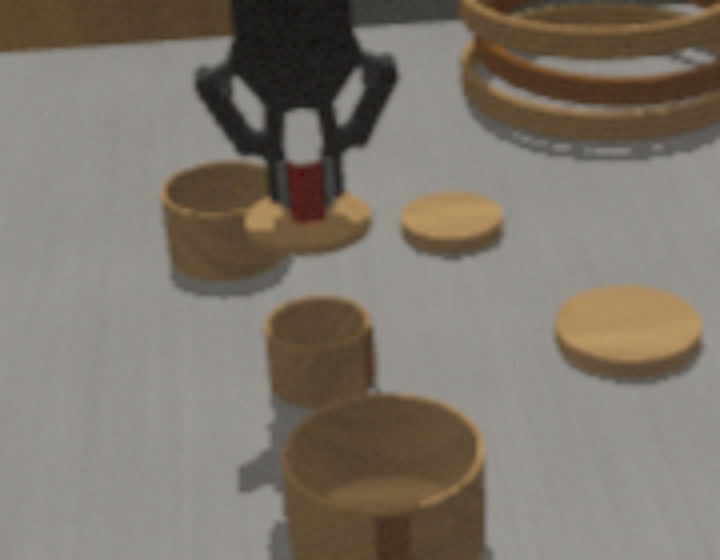

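Lid held level above the small box (crop 308,222 vs mouth 320,320). Lower it.

```bash
python3 -m handwheel '0 0 0 0.0005 -0.0015 0.02 1; 0 0 0 0.0005 -0.0015 0.035 1; 0 0 0 0.0005 -0.0015 0.05 1; 0 0 0 0.0005 -0.0015 0.06 1; 0 0 0 0.0005 -0.0015 0.06 1'
python3 -m handwheel '0 0 0 0 0 0.003 1; 0 0 0 0 0 0.006 1; 0 0 0 0 0 0.009 1; 0 0 0 0 0 0.011 1; 0 0 0 0 0 0.012 1'
python3 -m handwheel '0 0 0 0 0 0.001 1; 0 0 0 0 0 0.002 1; 0 0 0 0 0 0.003 1; 0 0 0 0 0 0.003 1; 0 0 0 0 0 0.003 1'

```

```text
time: 7.65
ee_pos: [0.4368, 0.1033, 0.082]
eef_rot: [-2.22, -2.221, 0.003]
force: [-0.7, 0.2, -0.5]
opening: 0.0234
finger_force: 39.4
time: 8.15
ee_pos: [0.4376, 0.1036, 0.0712]
eef_rot: [2.22, 2.223, -0.0]
force: [0.3, -1.0, -0.7]
opening: 0.023
finger_force: 39.4
time: 8.65
ee_pos: [0.4376, 0.1036, 0.0683]
eef_rot: [2.22, 2.223, -0.0]
force: [-0.4, 0.2, 0.2]
opening: 0.0226
finger_force: 39.4
```

```bash
python3 -m handwheel '0 0 0 0 0 0.001 1; 0 0 0 0 0 0.0015 1; 0 0 0 0 0 0.0015 1'
python3 -m handwheel '0 0 0 0 0 0.0005 1; 0 0 0 0 0 0.001 1; 0 0 0 0 0 0.001 1'
python3 - <<'E'
from station import vision
import cv2
a=vision.grab_frame("side"); cv2.imwrite("pics/g5.png",cv2.resize(a["image"][140:240,150:290,::-1],None,fx=5,fy=5))
E
```

```text
time: 8.95
ee_pos: [0.4376, 0.1036, 0.0667]
eef_rot: [-2.22, -2.223, 0.0]
force: [0.6, -0.2, 0.1]
opening: 0.023
finger_force: 39.4
time: 9.25
ee_pos: [0.4376, 0.1036, 0.0657]
eef_rot: [2.22, 2.223, -0.0]
force: [0.6, -0.2, -0.5]
opening: 0.0229
finger_force: 39.4
```

View pics/g5.png

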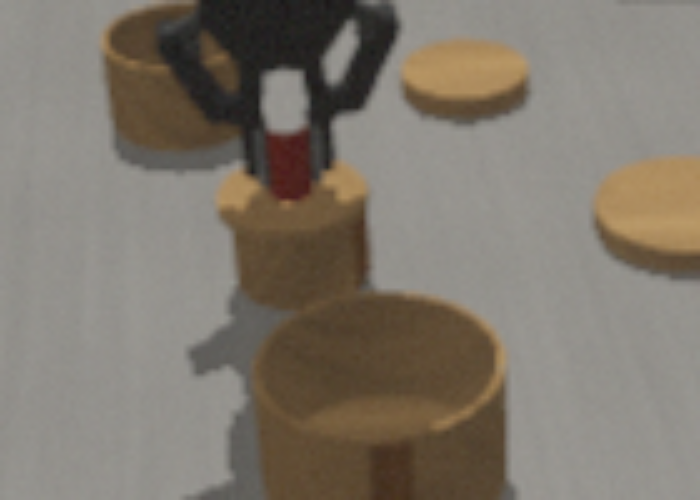

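```bash
cat > e.py <<'E'
import numpy as np,cv2,sys
from m import cloud
def ring(f,c,lo,hi,rad):
    P=cloud(f).reshape(-1,3); hsv=cv2.cvtColor(f["image"],cv2.COLOR_RGB2HSV).reshape(-1,3)
    k=(np.hypot(*(P[:,:2]-c).T)<rad)&(P[:,2]>lo)&(P[:,2]<hi)&(hsv[:,1]>70)
    q=P[k][:,:2].astype(np.float32); cc,R=cv2.minEnclosingCircle(q)
    return np.round(cc,4),round(2*R,4),k.sum(),np.percentile(P[k][:,2],[10,50,90]).round(4)
E
python3 - <<'E'
from e import *
from station import vision
f=vision.grab_frame("side")
print("disc",ring(f,(.4385,.103),.0535,.064,.06))
print("rim0",ring(dict(np.load("side0.npz")),(.4385,.103),.0465,.056,.06))
E
```

```text
disc (array([0.4355, 0.1009]), 0.0852, np.int64(295), array([0.0557, 0.058 , 0.0598]))
rim0 (array([0.439, 0.103]), 0.0785, np.int64(93), array([0.0469, 0.0488, 0.0508]))
```

```bash
python3 -m handwheel '0 0 0 0 0 -0.0015 1; 0 0 0 0.001 0.0015 -0.0015 1; 0 0 0 0.0015 0.0025 -0.0015 1; 0 0 0 0.0015 0.0025 -0.0015 1; 0 0 0 0.0015 0.0025 -0.0005 1'
python3 -m handwheel '0 0 0 0 0 0.0005 1; 0 0 0 0 0 0.001 1; 0 0 0 0 0 0.001 1'
python3 -m handwheel '0 0 0 0 0 0.0005 1; 0 0 0 0 0 0.001 1; 0 0 0 0 0 0.001 1'
python3 - <<'E'
from e import *
from station import vision
f=vision.grab_frame("side")
print("disc",ring(f,(.4385,.103),.0535,.064,.06))
E
```

```text
time: 9.85
ee_pos: [0.4403, 0.1052, 0.0663]
eef_rot: [2.22, 2.223, 0.0]
force: [0.3, -0.2, -0.5]
opening: 0.0228
finger_force: 39.4
time: 10.15
ee_pos: [0.4401, 0.1051, 0.0657]
eef_rot: [2.22, 2.222, 0.0]
force: [-0.8, -0.3, 4.2]
opening: 0.0231
finger_force: 39.8
time: 10.45
ee_pos: [0.4401, 0.1051, 0.0656]
eef_rot: [2.22, 2.222, 0.001]
force: [-5.6, -0.9, 14.8]
opening: 0.0229
finger_force: 40.8
disc (array([0.4392, 0.1005]), 0.0857, np.int64(299), array([0.0562, 0.0581, 0.0596]))
```

```bash
python3 -m handwheel '0 0 0 0 0 -0.001 1; 0 0 0 0 0 -0.001 1; 0 0 0 0 0 -0.001 0.7; 0 0 0 0 0 -0.001 0.4; 0 0 0 0 0 -0.001 0.2'
python3 -m handwheel '0 0 0 0 0 0 0.2; 0 0 0 0 0 0 0.2; 0 0 0 0 0 0 0.2'
python3 -m handwheel '0 0 0 0 0 -0.015 0.2; 0 0 0 0 0 -0.04 0.2; 0 0 0 0 0 -0.07 0.2; 0 0 0 0 0 -0.1 0.2; 0 0 0 0 0 -0.1 0.2'
python3 - <<'E'
from e import *
from station import vision
f=vision.grab_frame("side")
print("disc",ring(f,(.4385,.103),.0535,.064,.06))
cv2.imwrite("pics/g6.png",cv2.resize(f["image"][140:240,150:290,::-1],None,fx=5,fy=5))
E
```

```text
time: 11.0
ee_pos: [0.44, 0.1051, 0.065]
eef_rot: [-2.22, -2.222, 0.001]
force: [-0.3, -0.1, 0.4]
opening: 0.054
finger_force: 0.0
time: 11.3
ee_pos: [0.4401, 0.1051, 0.0652]
eef_rot: [-2.22, -2.223, 0.0]
force: [0.0, -0.2, -0.4]
opening: 0.0684
finger_force: 0.0
time: 11.8
ee_pos: [0.4429, 0.1053, 0.1692]
eef_rot: [2.217, 2.219, 0.008]
force: [0.5, -0.1, 0.0]
opening: 0.0685
finger_force: 0.0
disc (array([0.4403, 0.1016]), 0.0875, np.int64(334), array([0.0562, 0.0581, 0.0594]))
```

View pics/g6.png

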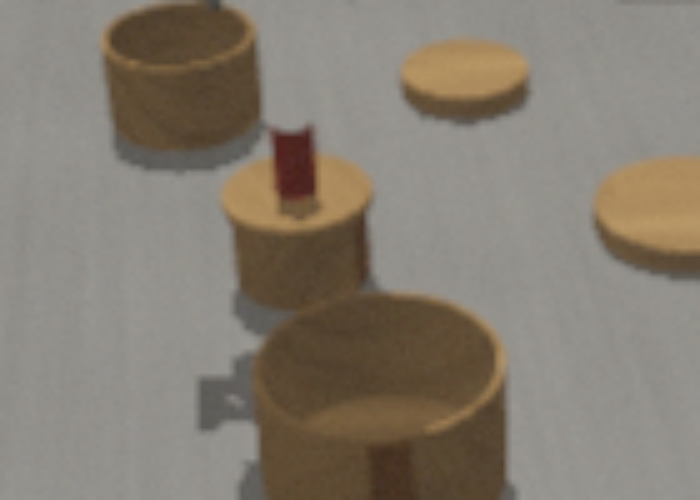

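Small lid lies flat on its box (knob at crop 295,165). Next the medium lid.

```bash
python3 -m handwheel '0 0 0 -0.03 0.01 0 0.2; 0 0 0 -0.07 0.023 0 0.2; 0 0 0 -0.11 0.035 0 0.2; 0 0 0 -0.15 0.048 0 0.2; 0 0 0 -0.19 0.061 0 0.2'
python3 -m handwheel '0 0 0 -0.04 0.013 0 0.2; 0 0 0 -0.08 0.026 0 0.2; 0 0 0 -0.12 0.039 0 0.2; 0 0 0 -0.16 0.052 0 0.2; 0 0 0 -0.19 0.061 0 0.2'
python3 -m handwheel '0 0 0 -0.02 0.007 0 0.2; 0 0 0 -0.02 0.007 0 0.2; 0 0 0 -0.02 0.007 0 0.2; 0 0 0 -0.02 0.007 0 0.2'
python3 - <<'E'
from e import *
from station import arm,vision
print(arm.state()["ee_pos"])
f=vision.grab_frame("side")
print("disc m",ring(f,(.5693,-.294),.010,.021,.07))
print("disc l",ring(f,(.383,-.292),.010,.021,.08))
E
```

```text
time: 12.35
ee_pos: [0.5009, -0.0861, 0.1639]
eef_rot: [-2.219, -2.222, 0.001]
force: [1.1, 1.2, -0.3]
opening: 0.0685
finger_force: 0.0
time: 12.85
ee_pos: [0.5624, -0.277, 0.1633]
eef_rot: [-2.221, -2.22, 0.001]
force: [0.7, 0.1, -0.4]
opening: 0.0684
finger_force: 0.0
time: 13.25
ee_pos: [0.5689, -0.2934, 0.1645]
eef_rot: [-2.218, -2.222, 0.0]
force: [0.5, -0.5, -0.2]
opening: 0.0682
finger_force: 0.0
[ 0.56885083 -0.29342714  0.1644709 ]
disc m (array([ 0.5699, -0.2957]), 0.1115, np.int64(1468), array([0.0142, 0.0159, 0.0173]))
disc l (array([ 0.3842, -0.2931]), 0.1348, np.int64(2416), array([0.0144, 0.0159, 0.0174]))
```

```bash
python3 -m handwheel '0 0 0 -0.001 0 0.03 0.2; 0 0 0 -0.001 0 0.065 0.2; 0 0 0 -0.001 0 0.095 0.2; 0 0 0 -0.001 0 0.115 0.2; 0 0 0 -0.001 0 0.126 0.2'
python3 -m handwheel '0 0 0 0 0 0.007 0.2; 0 0 0 0 0 0.0145 0.2; 0 0 0 0 0 0.0145 0.2; 0 0 0 0 0 0.0145 0.2'
python3 -m handwheel '0 0 0 0 0 0 0.6; 0 0 0 0 0 0 0.8; 0 0 0 0 0 0 1; 0 0 0 0 0 0 1; 0 0 0 0 0 0 1' 40
python3 -m handwheel '0 0 0 0 0 0 1; 0 0 0 0 0 0 1; 0 0 0 0 0 0 1'
python3 -m handwheel '0 0 0 0 0 -0.01 1; 0 0 0 0 0 -0.03 1; 0 0 0 0 0 -0.06 1; 0 0 0 0 0 -0.095 1; 0 0 0 0 0 -0.13 1'
python3 -m handwheel '0 0 0 0 0 -0.02 1; 0 0 0 0 0 -0.03 1; 0 0 0 0 0 -0.03 1'
python3 - <<'E'
from e import *
from station import arm,vision
p=arm.state()["ee_pos"];print(p)
f=vision.grab_frame("side"); z=p[2]-.0237+.016
print("disc m",ring(f,p[:2],z-.006,z+.005,.07))
E
```

```text
time: 13.8
ee_pos: [0.5683, -0.2937, 0.0374]
eef_rot: [-2.217, -2.222, 0.001]
force: [-0.2, 0.8, 0.4]
opening: 0.0683
finger_force: 0.0
time: 14.2
ee_pos: [0.5701, -0.296, 0.0257]
eef_rot: [2.219, 2.222, 0.0]
force: [0.0, -0.3, 0.3]
opening: 0.0683
finger_force: 0.0
time: 14.7
ee_pos: [0.5699, -0.2961, 0.0254]
eef_rot: [2.22, 2.222, 0.0]
force: [0.1, -0.2, 3.5]
opening: 0.0232
finger_force: 39.3
time: 15.0
ee_pos: [0.5699, -0.296, 0.0254]
eef_rot: [2.22, 2.222, 0.0]
force: [0.0, -0.1, 5.4]
opening: 0.0232
finger_force: 39.5
time: 15.5
ee_pos: [0.5689, -0.2952, 0.1556]
eef_rot: [-2.219, -2.221, 0.001]
force: [0.1, 0.2, -0.8]
opening: 0.023
finger_force: 39.2
time: 15.8
ee_pos: [0.57, -0.296, 0.1861]
eef_rot: [2.219, 2.221, 0.0]
force: [0.8, -0.7, -1.5]
opening: 0.023
finger_force: 39.2
[ 0.57003528 -0.29604557  0.18611401]
disc m (array([ 0.5699, -0.2968]), 0.1111, np.int64(1289), array([0.1753, 0.1765, 0.1776]))
```

```bash
python3 -m handwheel '0 0 0 0.02 -0.006 0 1; 0 0 0 0.055 -0.018 0 1; 0 0 0 0.095 -0.03 0 1; 0 0 0 0.135 -0.043 0 1; 0 0 0 0.175 -0.056 0 1'
python3 -m handwheel '0 0 0 0.04 -0.013 0 1; 0 0 0 0.08 -0.026 0 1; 0 0 0 0.12 -0.038 0 1; 0 0 0 0.16 -0.051 0 1; 0 0 0 0.2 -0.064 0 1'
python3 -m handwheel '0 0 0 0.04 -0.013 0 1; 0 0 0 0.08 -0.026 0 1; 0 0 0 0.12 -0.038 0 1; 0 0 0 0.16 -0.051 0 1; 0 0 0 0.19 -0.061 0 1'
python3 -m handwheel '0 0 0 0.02 -0.006 0 1; 0 0 0 0.035 -0.01 0 1; 0 0 0 0.04 -0.012 0 1; 0 0 0 0.04 -0.012 0 1; 0 0 0 0.04 -0.012 0 1'
python3 -m handwheel '0 0 0 0 0 0 1; 0 0 0 0 0 0 1'
python3 - <<'E'
from e import *
from station import arm,vision
p=arm.state()["ee_pos"];print(p)
f=vision.grab_frame("side"); z=p[2]-.0254+.016
print("disc m",ring(f,p[:2],z-.006,z+.005,.07))
print("rim m",ring(f,(.377,.31),.056,.067,.07),ring(dict(np.load("side0.npz")),(.377,.31),.056,.067,.07))
E
```

```text
time: 16.35
ee_pos: [0.5114, -0.119, 0.1825]
eef_rot: [-2.218, -2.219, 0.002]
force: [0.4, 1.0, -0.3]
opening: 0.023
finger_force: 39.3
time: 16.85
ee_pos: [0.4471, 0.0806, 0.1829]
eef_rot: [-2.219, -2.22, 0.004]
force: [0.9, 0.6, -0.1]
opening: 0.0229
finger_force: 39.3
time: 17.35
ee_pos: [0.3857, 0.2706, 0.1829]
eef_rot: [-2.218, -2.223, 0.005]
force: [0.3, 0.2, -1.2]
opening: 0.0229
finger_force: 39.3
time: 17.85
ee_pos: [0.3756, 0.3083, 0.184]
eef_rot: [-2.221, -2.222, 0.003]
force: [0.8, 0.7, -1.3]
opening: 0.0231
finger_force: 39.3
time: 18.05
ee_pos: [0.3762, 0.3084, 0.1847]
eef_rot: [2.222, 2.221, -0.0]
force: [-1.3, -0.2, -0.8]
opening: 0.0229
finger_force: 39.3
[0.37623568 0.30835786 0.18470326]
disc m (array([0.3725, 0.3084]), 0.1155, np.int64(365), array([0.1729, 0.1754, 0.1767]))
rim m (array([0.3752, 0.3093]), 0.1024, np.int64(79), array([0.0566, 0.0583, 0.0606])) (array([0.3764, 0.3091]), 0.1042, np.int64(79), array([0.0563, 0.059 , 0.061 ]))
```

```bash
python3 -m handwheel '0 0 0 0.0005 0.001 0.025 1; 0 0 0 0.0005 0.001 0.05 1; 0 0 0 0.0005 0.001 0.07 1; 0 0 0 0.0005 0.001 0.08 1; 0 0 0 0.0005 0.001 0.085 1'
python3 -m handwheel '0 0 0 0 0 0.003 1; 0 0 0 0 0 0.007 1; 0 0 0 0 0 0.011 1; 0 0 0 0 0 0.015 1; 0 0 0 0 0 0.018 1'
python3 -m handwheel '0 0 0 0 0 0.001 1; 0 0 0 0 0 0.001 1; 0 0 0 0 0 0.001 1'
python3 - <<'E'
from e import *
from station import arm,vision
p=arm.state()["ee_pos"];print(p)
f=vision.grab_frame("side"); z=p[2]-.0254+.016
print("disc m",ring(f,p[:2],z-.005,z+.005,.07))
cv2.imwrite("pics/g7.png",cv2.resize(f["image"][110:200,130:250,::-1],None,fx=6,fy=6))
E
```

```text
time: 18.6
ee_pos: [0.3767, 0.3091, 0.0991]
eef_rot: [-2.221, -2.222, 0.002]
force: [-0.3, -1.0, -0.6]
opening: 0.0227
finger_force: 39.4
time: 19.1
ee_pos: [0.377, 0.3097, 0.0817]
eef_rot: [2.22, 2.223, 0.0]
force: [0.3, 0.6, -1.2]
opening: 0.0231
finger_force: 39.4
time: 19.4
ee_pos: [0.377, 0.3096, 0.0809]
eef_rot: [2.22, 2.222, 0.0]
force: [-0.4, 0.1, -1.1]
opening: 0.0227
finger_force: 39.4
[0.37703053 0.30959928 0.08086477]
disc m (array([0.3744, 0.3066]), 0.1107, np.int64(348), array([0.0696, 0.0716, 0.0732]))
```

View pics/g7.png

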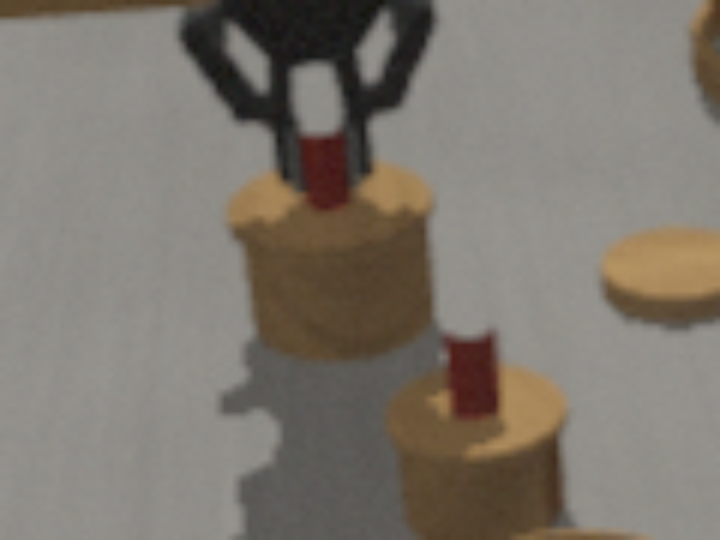

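```bash
python3 -m handwheel '0 0 0 0.001 0.0015 0 1; 0 0 0 0.001 0.0025 0 1; 0 0 0 0.001 0.0025 0 1; 0 0 0 0.001 0.0025 0.001 1; 0 0 0 0.001 0.0025 0.002 1'
python3 -m handwheel '0 0 0 0 0 0.0005 1; 0 0 0 0 0 0.001 1; 0 0 0 0 0 0.001 1'
python3 -m handwheel '0 0 0 0 0 0.0005 1; 0 0 0 0 0 0.0005 1; 0 0 0 0 0 0.0005 1'
```

```text
time: 19.95
ee_pos: [0.3794, 0.3106, 0.0787]
eef_rot: [2.22, 2.223, -0.0]
force: [0.0, -0.5, -1.0]
opening: 0.0228
finger_force: 39.4
time: 20.25
ee_pos: [0.3793, 0.3105, 0.0777]
eef_rot: [2.22, 2.223, -0.0]
force: [-0.8, -0.3, -1.3]
opening: 0.0231
finger_force: 39.4
time: 20.55
ee_pos: [0.3795, 0.3106, 0.0774]
eef_rot: [2.22, 2.222, 0.0]
force: [-0.3, 0.1, 1.2]
opening: 0.0228
finger_force: 39.6
```

Contact begins at the predicted seated height (0.0774). Release and rise.

```bash
python3 -m handwheel '0 0 0 0 0 0.0003 1; 0 0 0 0 0 0 1; 0 0 0 0 0 -0.0003 0.7; 0 0 0 0 0 -0.0005 0.4; 0 0 0 0 0 -0.0005 0.2'
python3 -m handwheel '0 0 0 0 0 0 0.2; 0 0 0 0 0 0 0.2; 0 0 0 0 0 0 0.2'
python3 -m handwheel '0 0 0 0 0 -0.015 0.2; 0 0 0 0 0 -0.04 0.2; 0 0 0 0 0 -0.07 0.2; 0 0 0 0 0 -0.1 0.2; 0 0 0 0 0 -0.1 0.2'
python3 - <<'E'
from e import *
from station import arm,vision
print(arm.state()["ee_pos"])
f=vision.grab_frame("side")
print("disc m",ring(f,(.377,.31),.063,.073,.07))
cv2.imwrite("pics/g8.png",cv2.resize(f["image"][110:200,130:250,::-1],None,fx=6,fy=6))
E
```

```text
time: 21.05
ee_pos: [0.3796, 0.3106, 0.0777]
eef_rot: [2.22, 2.222, 0.0]
force: [0.5, 0.5, 0.4]
opening: 0.0537
finger_force: 0.0
time: 21.35
ee_pos: [0.3794, 0.3106, 0.0777]
eef_rot: [2.22, 2.223, -0.0]
force: [-0.4, -0.4, 0.6]
opening: 0.0682
finger_force: 0.0
time: 21.85
ee_pos: [0.3818, 0.3119, 0.1819]
eef_rot: [2.219, 2.221, 0.011]
force: [1.3, 1.5, -0.3]
opening: 0.0684
finger_force: 0.0
[0.38176523 0.31194061 0.18190952]
disc m (array([0.3774, 0.3109]), 0.1134, np.int64(375), array([0.0659, 0.0679, 0.0699]))
```

View pics/g8.png

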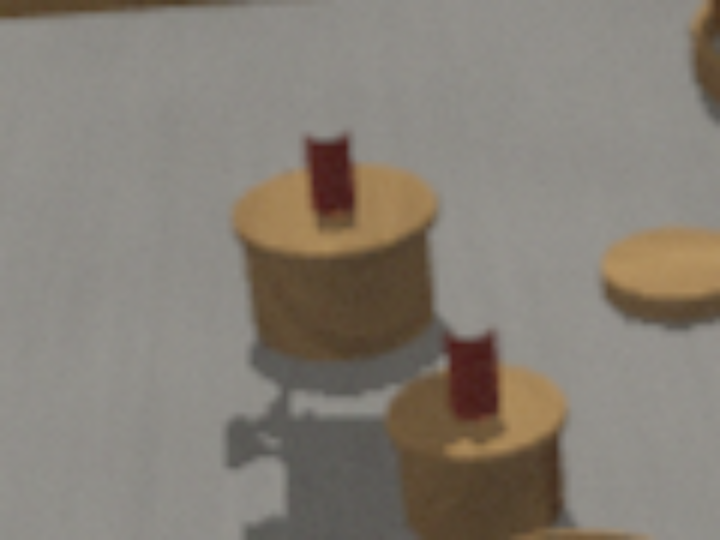

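Medium lid sits flat (knob at crop 330,180). Now the large lid.

```bash
python3 -m handwheel '0 0 0 -0.02 0.01 0 0.2; 0 0 0 -0.055 0.02 0 0.2; 0 0 0 -0.095 0.03 0 0.2; 0 0 0 -0.135 0.04 0 0.2; 0 0 0 -0.175 0.05 0 0.2'
python3 -m handwheel '0 0 0 -0.04 0.01 0 0.2; 0 0 0 -0.08 0.02 0 0.2; 0 0 0 -0.12 0.02 0 0.2; 0 0 0 -0.16 0.02 0 0.2; 0 0 0 -0.2 0.01 0 0.2'
python3 -m handwheel '0 0 0 -0.04 -0.01 0 0.2; 0 0 0 -0.08 -0.02 0 0.2; 0 0 0 -0.12 -0.03 0 0.2; 0 0 0 -0.16 -0.04 0 0.2; 0 0 0 -0.19 -0.05 0 0.2'
python3 -m handwheel '0 0 0 -0.02 -0.004 0 0.2; 0 0 0 -0.035 -0.006 0 0.2; 0 0 0 -0.038 -0.007 0 0.2; 0 0 0 -0.038 -0.007 0 0.2; 0 0 0 -0.038 -0.007 0 0.2'
python3 -m handwheel '0 0 0 0 0 0 0.2; 0 0 0 0 0 0 0.2'
```

```text
time: 22.4
ee_pos: [0.4289, 0.1341, 0.1765]
eef_rot: [-2.219, -2.223, 0.002]
force: [0.5, -0.0, 0.7]
opening: 0.0684
finger_force: 0.0
time: 22.9
ee_pos: [0.4397, -0.066, 0.1766]
eef_rot: [-2.22, -2.222, 0.001]
force: [1.0, -0.5, 0.3]
opening: 0.0682
finger_force: 0.0
time: 23.4
ee_pos: [0.3889, -0.2562, 0.1765]
eef_rot: [-2.221, -2.22, 0.0]
force: [0.3, 0.3, 0.2]
opening: 0.068
finger_force: 0.0
time: 23.9
ee_pos: [0.3831, -0.2913, 0.1775]
eef_rot: [-2.219, -2.223, -0.0]
force: [-0.1, -0.1, 0.3]
opening: 0.068
finger_force: 0.0
time: 24.1
ee_pos: [0.3833, -0.2916, 0.1779]
eef_rot: [2.219, 2.224, -0.0]
force: [-0.4, 0.4, -1.3]
opening: 0.0683
finger_force: 0.0
```

```bash
python3 -m handwheel '0 0 0 0 0 0.03 0.2; 0 0 0 0 0 0.065 0.2; 0 0 0 0 0 0.1 0.2; 0 0 0 0 0 0.125 0.2; 0 0 0 0 0 0.138 0.2'
python3 -m handwheel '0 0 0 0 0 0.007 0.2; 0 0 0 0 0 0.0145 0.2; 0 0 0 0 0 0.0145 0.2; 0 0 0 0 0 0.0145 0.2'
python3 -m handwheel '0 0 0 0 0 0 0.6; 0 0 0 0 0 0 0.8; 0 0 0 0 0 0 1; 0 0 0 0 0 0 1; 0 0 0 0 0 0 1' 40
python3 -m handwheel '0 0 0 0 0 0 1; 0 0 0 0 0 0 1; 0 0 0 0 0 0 1'
python3 -m handwheel '0 0 0 0 0 -0.01 1; 0 0 0 0 0 -0.03 1; 0 0 0 0 0 -0.06 1; 0 0 0 0 0 -0.095 1; 0 0 0 0 0 -0.13 1'
python3 -m handwheel '0 0 0 0 0 0 1; 0 0 0 0 0 0 1; 0 0 0 0 0 0 1'
python3 - <<'E'
from e import *
from station import arm,vision
p=arm.state()["ee_pos"];print(p)
f=vision.grab_frame("side"); z=p[2]-.0254+.016
print("disc l",ring(f,p[:2],z-.006,z+.005,.08))
print("rim l",ring(f,(.466,-.086),.066,.076,.08),ring(dict(np.load("side0.npz")),(.466,-.086),.066,.076,.08))
E
```

```text
time: 24.6
ee_pos: [0.3821, -0.2907, 0.0376]
eef_rot: [-2.217, -2.221, -0.0]
force: [0.1, 0.8, -0.3]
opening: 0.0683
finger_force: 0.0
time: 25.0
ee_pos: [0.3835, -0.2927, 0.0259]
eef_rot: [2.219, 2.222, -0.0]
force: [0.7, 0.5, 0.5]
opening: 0.068
finger_force: 0.0
time: 25.5
ee_pos: [0.3834, -0.2928, 0.026]
eef_rot: [2.219, 2.222, -0.0]
force: [-0.2, 0.7, 5.3]
opening: 0.0229
finger_force: 39.1
time: 25.8
ee_pos: [0.3834, -0.2928, 0.026]
eef_rot: [2.219, 2.222, 0.0]
force: [-0.8, 0.4, 6.2]
opening: 0.0232
finger_force: 39.1
time: 26.3
ee_pos: [0.3824, -0.2918, 0.1565]
eef_rot: [-2.219, -2.221, 0.0]
force: [0.6, -1.3, -1.8]
opening: 0.0228
finger_force: 39.3
time: 26.6
ee_pos: [0.3823, -0.2916, 0.1542]
eef_rot: [-2.219, -2.221, -0.0]
force: [0.8, -1.0, -2.8]
opening: 0.0231
finger_force: 39.4
[ 0.38228182 -0.29162741  0.15418776]
disc l (array([ 0.381 , -0.2916]), 0.1346, np.int64(2239), array([0.1428, 0.1441, 0.1453]))
rim l (array([ 0.4659, -0.0853]), 0.1275, np.int64(189), array([0.0668, 0.0689, 0.0708])) (array([ 0.4649, -0.0867]), 0.128, np.int64(237), array([0.0668, 0.0691, 0.0708]))
```

```bash
python3 -m handwheel '0 0 0 0.02 0.008 0 1; 0 0 0 0.055 0.023 0 1; 0 0 0 0.095 0.039 0 1; 0 0 0 0.135 0.056 0 1; 0 0 0 0.165 0.069 0 1'
python3 -m handwheel '0 0 0 0.02 0.008 0 1; 0 0 0 0.035 0.014 0 1; 0 0 0 0.0405 0.0165 0 1; 0 0 0 0.0405 0.0165 0 1; 0 0 0 0.0405 0.0165 0 1'
python3 -m handwheel '0 0 0 0 0 0.01 1; 0 0 0 0 0 0.025 1; 0 0 0 0 0 0.04 1; 0 0 0 0 0 0.045 1; 0 0 0 0 0 0.045 1'
python3 -m handwheel '0 0 0 0 0 0.004 1; 0 0 0 0 0 0.008 1; 0 0 0 0 0 0.012 1; 0 0 0 0 0 0.016 1; 0 0 0 0 0 0.016 1'
python3 - <<'E'
from e import *
from station import arm,vision
p=arm.state()["ee_pos"];print(p)
f=vision.grab_frame("side"); z=p[2]-.026+.016
print("disc l",ring(f,p[:2],z-.005,z+.005,.08))
cv2.imwrite("pics/g9.png",cv2.resize(f["image"][150:270,160:300,::-1],None,fx=5,fy=5))
E
```

```text
time: 27.15
ee_pos: [0.4512, -0.1248, 0.1538]
eef_rot: [-2.217, -2.221, 0.001]
force: [0.4, -0.6, -1.9]
opening: 0.0229
finger_force: 39.4
time: 27.65
ee_pos: [0.4678, -0.0872, 0.1547]
eef_rot: [-2.22, -2.221, 0.002]
force: [-0.7, 0.2, -0.7]
opening: 0.0229
finger_force: 39.4
time: 28.15
ee_pos: [0.4673, -0.0871, 0.1092]
eef_rot: [-2.22, -2.22, 0.002]
force: [-0.1, 0.3, -0.6]
opening: 0.023
finger_force: 39.4
time: 28.65
ee_pos: [0.468, -0.0867, 0.0938]
eef_rot: [-2.22, -2.222, 0.001]
force: [0.0, -1.2, -0.4]
opening: 0.0235
finger_force: 39.4
[ 0.46797189 -0.08665237  0.09380085]
disc l (array([ 0.4644, -0.0869]), 0.1375, np.int64(1190), array([0.0823, 0.0838, 0.0851]))
```

View pics/g9.png

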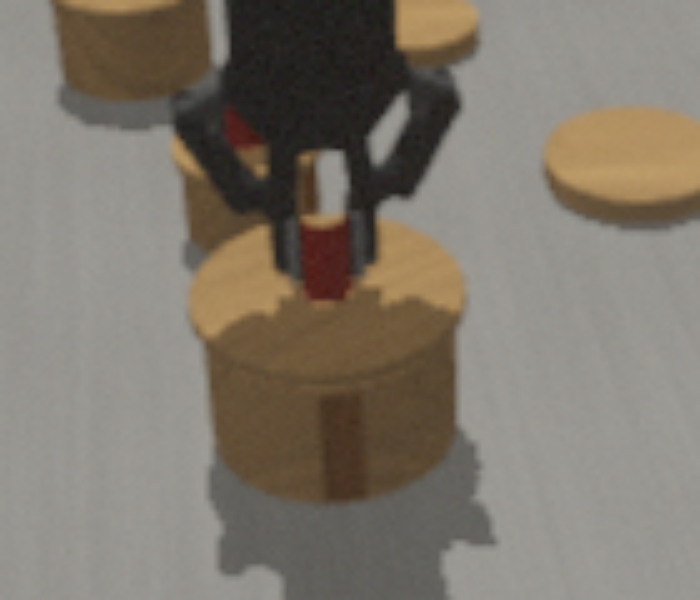

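Disc (centre 328) lies over the box (centre 331), well aligned. Lower and release.

```bash
python3 -m handwheel '0 0 0 0 0 0.0015 1; 0 0 0 0 0 0.003 1; 0 0 0 0 0 0.004 1; 0 0 0 0 0 0.0045 1; 0 0 0 0 0 0.0045 1'
python3 -m handwheel '0 0 0 0 0 0.0005 1; 0 0 0 0 0 0.001 1; 0 0 0 0 0 0.001 1'
python3 -m handwheel '0 0 0 0 0 0.0003 1; 0 0 0 0 0 0.0005 1; 0 0 0 0 0 0.0005 1'
```

```text
time: 29.2
ee_pos: [0.4683, -0.0868, 0.0898]
eef_rot: [-2.22, -2.223, 0.0]
force: [0.4, -0.3, -2.1]
opening: 0.0229
finger_force: 39.4
time: 29.5
ee_pos: [0.4683, -0.0868, 0.0888]
eef_rot: [-2.22, -2.223, 0.0]
force: [-1.2, -0.0, -1.9]
opening: 0.0227
finger_force: 39.4
time: 29.8
ee_pos: [0.4683, -0.0869, 0.0883]
eef_rot: [2.22, 2.222, -0.0]
force: [-0.6, -0.5, -1.2]
opening: 0.0229
finger_force: 39.4
```

```bash
python3 -m handwheel '0 0 0 0 0 0.0005 1; 0 0 0 0 0 0.0006 1; 0 0 0 0 0 0.0006 1'
python3 -m handwheel '0 0 0 0 0 0 1; 0 0 0 0 0 0 0.7; 0 0 0 0 0 0 0.4; 0 0 0 0 0 0 0.2; 0 0 0 0 0 0 0.2'
python3 -m handwheel '0 0 0 0 0 0 0.2; 0 0 0 0 0 0 0.2'
python3 -m handwheel '0 0 0 0 0 -0.015 0.2; 0 0 0 0 0 -0.04 0.2; 0 0 0 0 0 -0.07 0.2; 0 0 0 0 0 -0.1 0.2; 0 0 0 0 0 -0.13 0.2'
python3 -m handwheel '0 0 0 -0.04 0 0 0.2; 0 0 0 -0.08 0 0 0.2; 0 0 0 -0.12 0 0 0.2; 0 0 0 -0.16 0 0 0.2; 0 0 0 -0.2 0 0 0.2'
python3 -m handwheel '0 0 0 -0.04 -0.03 0 0.2; 0 0 0 -0.08 -0.06 0 0.2; 0 0 0 -0.12 -0.09 0 0.2; 0 0 0 -0.16 -0.12 0 0.2; 0 0 0 -0.2 -0.15 0 0.2'
python3 -m handwheel '0 0 0 0 0 0 0.2; 0 0 0 0 0 0 0.2; 0 0 0 0 0 0 0.2'
python3 - <<'E'
from e import *
from station import arm,vision
print(arm.state()["ee_pos"])
f=vision.grab_frame("side"); t=vision.grab_frame("top")
for n,g in(("side",f),("top",t)):
    print(n)
    for c,z,r in(((.4385,.103),.058,.06),((.377,.31),.068,.07),((.466,-.086),.078,.08)):
        print(ring(g,c,z-.004,z+.006,r))
    for c,r in(((.5632,.314),.06),((.6688,.119),.07)): print("blank",ring(g,c,.01,.021,r))
cv2.imwrite("pics/g10.png",cv2.hconcat([f["image"][100:300,120:400,::-1],t["image"][60:260,60:340,::-1]]))
E
```

```text
time: 30.1
ee_pos: [0.4684, -0.0868, 0.0879]
eef_rot: [2.22, 2.222, 0.0]
force: [-0.5, 0.1, 2.2]
opening: 0.0231
finger_force: 39.8
time: 30.6
ee_pos: [0.4684, -0.0869, 0.0876]
eef_rot: [2.22, 2.223, -0.0]
force: [-0.1, 0.5, -0.2]
opening: 0.0675
finger_force: 0.0
time: 30.8
ee_pos: [0.4683, -0.0868, 0.0877]
eef_rot: [2.22, 2.223, -0.0]
force: [-0.7, 0.0, -0.5]
opening: 0.0685
finger_force: 0.0
time: 31.3
ee_pos: [0.4681, -0.0868, 0.2189]
eef_rot: [-2.22, -2.223, 0.0]
force: [0.6, -0.4, -0.8]
opening: 0.0685
finger_force: 0.0
time: 31.8
ee_pos: [0.4684, -0.2884, 0.2178]
eef_rot: [2.22, 2.222, 0.0]
force: [0.3, -0.2, -0.3]
opening: 0.0685
finger_force: 0.0
time: 32.3
ee_pos: [0.3173, -0.4884, 0.2178]
eef_rot: [2.22, 2.222, 0.0]
force: [0.9, -0.4, 1.0]
opening: 0.0682
finger_force: 0.0
time: 32.6
ee_pos: [0.3191, -0.4862, 0.2176]
eef_rot: [-2.219, -2.223, -0.001]
force: [0.8, -0.1, 0.3]
opening: 0.0683
finger_force: 0.0
[ 0.31907474 -0.48617306  0.21755715]
side
(array([0.4403, 0.1009]), 0.0882, np.int64(323), array([0.0562, 0.0581, 0.0594]))
(array([0.3782, 0.3107]), 0.1119, np.int64(369), array([0.0663, 0.0682, 0.0698]))
(array([ 0.4665, -0.0874]), 0.1364, np.int64(1300), array([0.0766, 0.0781, 0.0794]))
blank (array([0.5632, 0.3123]), 0.0871, np.int64(258), array([0.0137, 0.0161, 0.0177]))
blank (array([0.6681, 0.117 ]), 0.1139, np.int64(587), array([0.0139, 0.0159, 0.0174]))
top
(array([0.4394, 0.1048]), 0.0854, np.int64(1229), array([0.0567, 0.0585, 0.0602]))
(array([0.3793, 0.3122]), 0.1099, np.int64(2129), array([0.0668, 0.0685, 0.0702]))
(array([ 0.4674, -0.0851]), 0.1339, np.int64(3176), array([0.0767, 0.0784, 0.08  ]))
blank (array([0.5628, 0.3155]), 0.0865, np.int64(1056), array([0.0146, 0.0164, 0.0183]))
blank (array([0.6689, 0.12  ]), 0.1103, np.int64(1628), array([0.0144, 0.0164, 0.0182]))
```

View pics/g10.png

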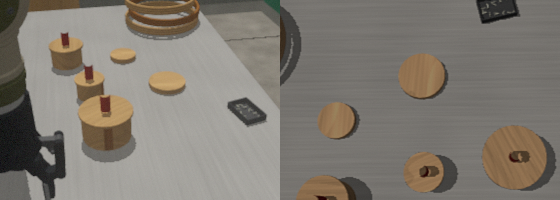

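All three lids sit flat at the correct heights (58, 68 and 78 mm) and are centred within about 2.5 mm. The blanks have not moved.

```bash
python3 -c "from station import arm; print(arm.close_job())"
```

```text
the job is handed in; nothing more can be done
None
```

All three lids are set flat on their matching boxes, the blanks are undisturbed, and the job was handed in at about 33 s of the 88 s allowed; no verdict was returned.

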